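# Pin the feed handle to the slide stage and index it into the detent

### The arm

A 7-joint arm with a two-finger parallel gripper is mounted at the origin on a cart in front of the work surface, level with it; the furniture and walls round the work are solid. World frame = base frame: x ahead of the robot, y to its left, z up, the work surface at z = 0. Lengths are in m, angles in rad, forces in N, time in s.
With the tool pointing down it reaches from about 0.35 to 0.9 m from the base axis. Payload 8.1 kg.
Tool frame: the origin (TCP) lies at the very end of the fingers, on their centre line; the grasp point (between the pads) lies 19 mm behind it (arm.grip_depth is the distance from the TCP to the grasp point, in m); x points along the fingers, z is the direction in which the jaws open and shut, and the axes are right-handed (so a half turn about x gives the same grasp; the last joint's range is limited). The gripper opens to 92 mm and grips with 3 to 60 N. Pads are 19 mm wide; open, the fingers measure 130 mm over their backs; the gripper's body (75 mm by 190 mm) begins 47 mm behind the grasp point.
Start: joints at [1.246, 0.434, 0.025, 1.573, -0.012, 1.134, -0.075], TCP at [0.137, -0.61, 0.227] pointing down, gripper open.
Joint ranges: [-2.62, 2.62], [-0.44, 2.09], [-1.27, 1.32], [0.08, 2.57], [-1.32, 4.46], [0.12, 2], [-2.74, 2.74]. Speed limits (rad/s): [2.22, 2.22, 3.01, 3.01, 3.14, 3.14, 3.14].

### API

Orientations are given as a rotation vector (axis times angle).
In Python, from cell import status, cams, arm gives the robot as it stands. The module is installed in compiled form; this text tells all that it offers.
- The arm moves only by the tool step_arm, never from a script. Its argument "rows" is a list of rows, each a list of 7 numbers: the gripper command: -1 is fully open, 1 is shut, values between are in proportion, then the shift along the tool's x, y, z as a fraction of full scale, then the turn, a rotation vector about the tool's x, y, z as a fraction of full scale. In form: [[grip, x, y, z, rx, ry, rz], ...]. A call has 1 to 12 rows; each row is the pose to reach, as a shift and turn from the pose commanded when the call began, along the tool's axes at that moment; what a row does not reach only later rows make up. Full scale, the value 1, is 80 cm for a shift and 60 degrees for a turn. A row lasts 1/12 s, in which the tool goes at most 41.7 mm and 7.16 degrees, less where a joint would pass 70% of its speed; a pose out of reach is approached as far as the arm can. A call with a number of a shift or a turn outside -1 to 1 is refused whole. A call with a gripper value outside its range is refused whole. The fingers move at their own pace and stop on an object; "newtons" is the grip in N (left out, the last holds). Time passes only in rows, so rows that repeat a pose let the fingers close. It gives the time, the measured TCP pose, the force and the opening at its end, in the units of the state.
- status.observe(): the state, without advancing time (a new reading comes with each control period).
- cams.get_image(name): name is "side" or "top" or "wrist"; returns a dict with "pixels" (400x640x3 uint8, red, green, blue), "range_z" (400x640 float32, m along the optical axis (not along the pixel's ray), 0 where there is no reading), "camera_matrix" (3x3 intrinsics, pixels), "distortion" ([k1, k2, p1, p2, k3] as OpenCV has them; the pictures are not rectified), "eye" and "attitude" of the camera in the world; the wrist camera has in their place "tool_from_camera" (4x4, takes a point from camera to tool coordinates, whose origin is the TCP and whose axes are the tool frame's). Camera axes: x right, y down, z forward; pixel columns grow to the right and rows downward; lengths in m; the calibration is good to about 2 mm. A picture is of the moment at which its call begins: read the wrist's pose just before it.
- arm.sign_off(): hands the job in, once; it reports no verdict.
The state is a dict: "clock": time; "joints": joint angles; "dq": joint speeds; "joint_efforts": joint torques, N m; "position": TCP position; "ee_rot": TCP orientation; "force": force on the tool from outside, world axes, zero at the start; "ft_torque": the same for the moment, N m; "width": opening from 0.0 (shut) to 1.0 (fully open).
Only numpy, scipy, OpenCV 4.12 (cv2) and the standard library are available. Lean on these libraries where they do the work, as an engineer would, in place of code of your own. Each camera call takes 0.05 s, during which the arm holds its last target.

### The job

Take the green-headed clevis pin out of its wooden block and push it down through the fork of the blue slide stage and the handle's lug until its head sits on the fork. Then take hold of the black grip post and draw the coupled handle and stage along the rail, toward its empty end, until the stage's spring ball clicks into the notch, and stop there: the program finishes while still gripping the post, with the stage resting in the notch and the pin still home. Leave the tape measure and the sample tin where they are.

Things in the scene. Friction and masses are not known exactly. Their poses are not given: they have to be found in the camera images.
- rail: The fixed slide unit: dark base plate 80 (x) x 430 (y) x 12 mm with an aluminium rail along its own y, rail top at z = 30 mm. Origin at the centre of the underside on the bench; z up. The stage and the feed handle run on it; they start against their stops and both travel up to 150 mm toward the rail's own -y.
- fork_hole (a point): Centre of the hole's mouth on the stage's fork, 60 mm above the bench; axes as the rail's. Vertical 14 mm hole through upper fork plate (z 53-60 mm), handle's lug (46-51) and lower plate (37-44), free down to z = 30; lined up at the start. The blue stage (66 x 80 mm, top 60 mm) is centred 60 mm to the rail's +y of it, with an upright plate at its +y end (top 96 mm).
- stage (a joint): Travel of the blue stage along the rail, m: 0 at the start, grows toward the rail's -y, end stop at 0.15. Friction about 1 to 2 N. The notch lies somewhere between 0.07 and 0.13; where exactly differs every time and must be felt or read from the detent.
- detent (a joint): Drop of the stage's spring ball, m: 0 riding on the plain strip, about 0.004 seated in the notch (the red tail pin amid the stage's top, 4 mm out of its brass collar, then sinks level with it). A 16 mm ball pressed with about 3 N into a 14 mm wide notch: it pulls the stage to the middle and needs about 6 N along the rail to break out. Over 0.002 only within about 2 mm of the middle.
- feed_handle: Grey block 50 x 60 mm (top at 60 mm) on the rail, with a steel lug 95 mm toward +y into the fork and on its middle a round upright black grip post, 26 mm in diameter, z = 65 to 108 mm above the bench. Origin on the post's axis at bench height, axes as the rail's. Slides along the rail only, alone until the pin couples it to the stage (about 2 mm of play either way).
- pin: Clevis pin, upright: steel shank 12 mm in diameter with tapered tip, 26 mm long, under an green round head 22 mm in diameter and 34 mm tall, 0.06 kg. Origin at the tip of the shank, z up along the pin: head from 26 to 60 mm. It starts in the wooden block, its head resting on the block, tip about 9 mm above the bench.
- pin_shoulder (a point): Centre of the underside of the pin's head, 26 mm above the tip; it comes to fork_hole when the pin is home.
- pin_holder: Fixed wooden block 56 x 56 x 35 mm with a 16 mm hole, in which the pin is parked. Origin at the centre of its underside.
- tape_measure: Yellow tape measure, 37 x 83 x 68 mm, a bystander; origin under its centre.
- sample_tin: Small blue and white paint tin, 66 mm wide, 85 mm tall, a bystander; origin under its centre.

How it is judged:
On the way, in this order (a step that is already met when the one before it is completed fails the run):
1. the pin is seated through fork and lug (distance between pin_shoulder and fork_hole below 0.004 m and angle between pin's own z axis and vertical below 0.12 rad), for 0.2 s.
2. the stage, drawn by the gripped post, rests with its ball in the notch (value of joint detent above 0.002 m and value of joint stage above 0.05 m and contact force between the fingers and feed_handle above 2 N), for 0.3 s.
At the end, for the whole second after the job is handed in: The ball has dropped more than 2 mm into the notch and the stage is still (under 10 mm/s); the pin is upright (within 0.12 rad) with its shoulder within 4 mm of the fork's hole mouth and not touched by the arm; the fingers still grip the post of the feed handle (over 2 N) (all of step 1 and all of step 2 and velocity of joint stage between -0.01 and 0.01 m/s and contact force between the arm and pin below 0.5 N); the arm keeps its last pose, push and grip.
It fails at once if a bystander was pushed more than 30 mm (distance of any of tape_measure, sample_tin from where it was at the start of the episode above 0.03 m).
It also fails if it takes over 51 s, if anything falls off the work surface, if the arm or the gripper's body presses on something with over 40 N, if the wrist force passes 120 N, or if a joint passes its speed limit or range.

## Working session

There is one attempt and no reset: what is moved stays moved. The work goes in short steps, Python scripts to look and compute and a tool call to move; the robot and the scene stay as the last step left them, time stands still between calls to the robot, and variables do not carry over. Pictures are saved under pics/ and viewed, and the job is handed in when it is done.

Besides the shell and the picture viewer there is one more tool, called after "Emit:" in YAML: its name, and indented under it one key for each argument. step_arm: Moves the arm, as the interface text tells. Its arguments: {"type":"object","properties":{"rows":{"type":"array","items":{"type":"array","items":{"type":"number"}}},"newtons":{"type":"number"}},"required":["rows"]}

```bash
mkdir -p pics; cat > h.py <<'E'
import numpy as np, cv2
from cell import status, cams, arm
from scipy.spatial.transform import Rotation as R
def save(n,f):
    im=cams.get_image(n); cv2.imwrite(f,im["pixels"][:,:,::-1]); return im
E
python3 - <<'E'
from h import *
s=status.observe(); print(s)
for n in("side","top","wrist"):
    im=save(n,f"pics/{n}0.png"); np.savez(f"{n}0.npz",**im)
    print(n,{k:np.round(v,4).tolist() for k,v in im.items() if k not in("pixels","range_z")})
E
```

```text
{'clock': 0.0, 'joints': array([ 1.24641693,  0.43520106,  0.0249648 ,  1.57411802, -0.01160133,
        1.13400849, -0.07512256]), 'dq': array([ 0.00070544,  0.00089265,  0.00054985,  0.00114023,  0.00051873,
        0.00061702, -0.00168901]), 'joint_efforts': array([-1.57033101e-03, -6.67862391e+01,  9.84345339e-01, -3.14457929e+01,
       -6.04927051e-02,  4.29895695e-02,  1.57472796e-04]), 'position': array([ 0.13731038, -0.6091894 ,  0.22595041]), 'ee_rot': array([ 1.04528642,  1.30730222, -1.04381365]), 'force': array([ 0.37660016,  0.13186882, -0.02185729]), 'ft_torque': array([7.62586341e-05, 4.88714704e-02, 1.36158955e-02]), 'width': 1.0006129123895542}
side {'camera_matrix': [[419.8732, 0.0, 317.0408], [0.0, 419.8732, 200.5821], [0.0, 0.0, 1.0]], 'distortion': [-0.038, 0.0, 0.0, 0.0, 0.0], 'eye': [0.1387, 0.9723, 0.537], 'attitude': [-0.4779, 2.4316, -1.5258]}
top {'camera_matrix': [[365.675, 0.0, 318.5183], [0.0, 365.675, 196.5086], [0.0, 0.0, 1.0]], 'distortion': [-0.0479, 0.0, 0.0, 0.0, 0.0], 'eye': [0.4398, 0.0977, 1.0978], 'attitude': [-2.1568, 2.204, -0.1317]}
wrist {'camera_matrix': [[317.035, 0.0, 314.2575], [0.0, 317.035, 195.3682], [0.0, 0.0, 1.0]], 'distortion': [-0.0439, 0.0, 0.0, 0.0, 0.0], 'tool_from_camera': [[-0.0003, -0.2942, 0.9557, -0.1595], [0.0002, -0.9557, -0.2942, 0.0792], [1.0, 0.0001, 0.0003, 0.0009], [0.0, 0.0, 0.0, 1.0]]}
```

View pics/top0.png

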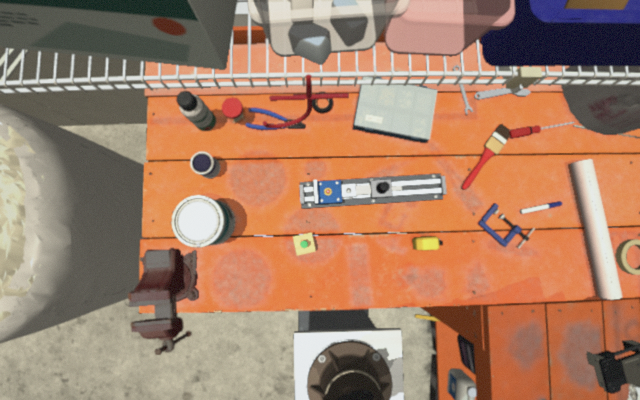

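View pics/side0.png

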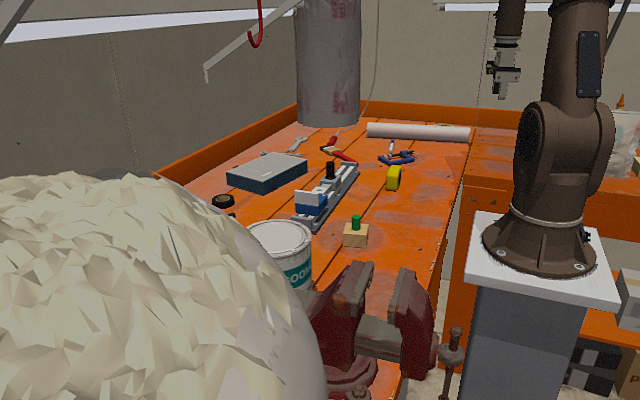

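The top view shows the rail running from (302,195) to (443,187), the stage at (328,191), the post at (381,187), the green pin at (305,243) and the tape at (427,243). The side view shows the same things obliquely. Next I measure them with colour masks.

```bash
cat >> h.py <<'E'
def cam_pose(im,st=None):
    if "eye" in im: return np.array(im["eye"]),R.from_rotvec(im["attitude"]).as_matrix()
    T=np.array(im["tool_from_camera"]); Rt=R.from_rotvec(st["ee_rot"]).as_matrix()
    return np.array(st["position"])+Rt@T[:3,3], Rt@T[:3,:3]
def ray(im,uv,z,st=None):
    e,A=cam_pose(im,st); uv=np.array(uv,float).reshape(-1,1,2)
    p=cv2.undistortPoints(uv,np.array(im["camera_matrix"]),np.array(im["distortion"]))[:,0]
    d=np.c_[p,np.ones(len(p))]@A.T
    return e+d*((z-e[2])/d[:,2])[:,None]
def cloud(im,st=None):
    e,A=cam_pose(im,st); h,w=im["range_z"].shape
    g=np.stack(np.meshgrid(np.arange(w),np.arange(h)),-1).reshape(-1,1,2).astype(float)
    p=cv2.undistortPoints(g,np.array(im["camera_matrix"]),np.array(im["distortion"]))[:,0]
    d=np.c_[p,np.ones(len(p))]*im["range_z"].reshape(-1,1)
    return (e+d@A.T).reshape(h,w,3)
E
python3 - <<'E'
from h import *
for n in("top","side"):
    im=dict(np.load(n+"0.npz")); e,A=cam_pose(im); print(n,A.round(3).tolist())
    hsv=cv2.cvtColor(im["pixels"],cv2.COLOR_RGB2HSV); C=cloud(im)
    for nm,lo,hi in(("green",(50,120,60),(75,255,255)),("yellow",(22,150,120),(33,255,255)),("blue",(100,130,60),(120,255,255)),("black",(0,0,0),(180,90,45))):
        m=cv2.inRange(hsv,lo,hi); k,l,s,c=cv2.connectedComponentsWithStats(m)
        for i in range(1,k):
            if s[i,4]>25:
                P=np.median(C[l==i],0)
                if 0.2<P[0]<.8 and abs(P[1])<.7 and P[2]>0: print(nm,s[i].tolist(),c[i].round(1),P.round(4))
im=dict(np.load("top0.npz"));C=cloud(im)
for uv in((305,243),(381,187),(310,195),(328,191),(302,236),(410,188),(203,160),(300,310)): print(uv,C[uv[1],uv[0]].round(4))
t=cv2.resize(im["pixels"][160:270,270:460,::-1],None,fx=4,fy=4,interpolation=cv2.INTER_CUBIC); cv2.imwrite("pics/topz.png",t)
E
```

```text
top [[-0.023, -0.995, 0.099], [-1.0, 0.021, -0.022], [0.02, -0.099, -0.995]]
yellow [415, 237, 24, 13, 184] [425.1 242.8] [ 0.4041 -0.2183  0.0619]
blue [529, 0, 111, 24, 1673] [583.5  13. ] [ 0.6504 -0.1844  0.7718]
blue [247, 124, 19, 5, 33] [255.7 126.5] [0.7638 0.2583 0.0135]
blue [319, 181, 23, 23, 332] [330.1 192.1] [0.5546 0.0385 0.0591]
black [183, 96, 14, 14, 76] [191.  104.5] [0.7756 0.3999 0.1808]
black [377, 184, 8, 9, 35] [379.9 188.6] [ 0.5582 -0.096   0.0826]
side [[-0.92, -0.151, 0.362], [-0.391, 0.404, -0.827], [-0.022, -0.902, -0.431]]
green [352, 215, 9, 16, 102] [355.8 221.7] [0.4078 0.131  0.0605]
yellow [387, 165, 14, 24, 237] [392.8 175.6] [ 0.4002 -0.2016  0.0543]
blue [389, 151, 25, 14, 91] [402.3 158.9] [ 0.4255 -0.4548  0.0142]
blue [319, 194, 8, 11, 52] [321.5 198.2] [0.529  0.0403 0.0619]
blue [295, 203, 24, 13, 212] [307.  209.2] [0.5527 0.0915 0.0484]
black [325, 162, 11, 18, 72] [330.2 172. ] [ 0.5602 -0.092   0.0786]
black [315, 208, 13, 14, 49] [321.2 215. ] [0.5318 0.0493 0.0139]
(305, 243) [0.4123 0.1153 0.0684]
(381, 187) [ 0.5608 -0.0965  0.1081]
(310, 195) [0.5525 0.0986 0.0146]
(328, 191) [0.5573 0.0472 0.0674]
(302, 236) [0.4317 0.1241 0.0345]
(410, 188) [ 0.5675 -0.2026  0.0143]
(203, 160) [0.6518 0.3994 0.077 ]
(300, 310) [ 0.0517  0.1621 -0.7978]
```

View pics/topz.png

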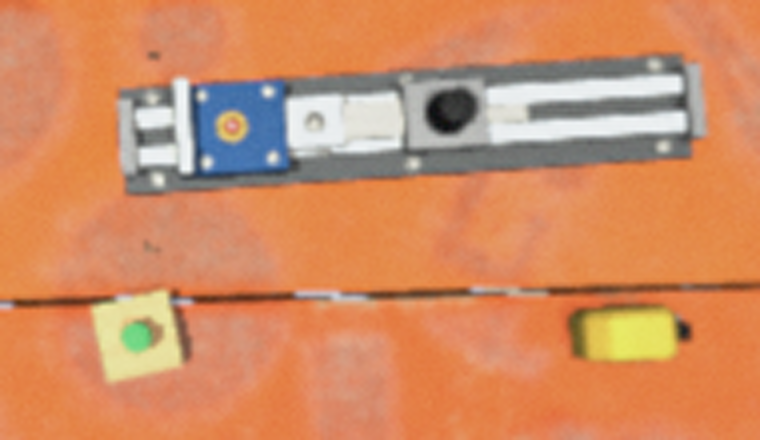

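View pics/wrist0.png

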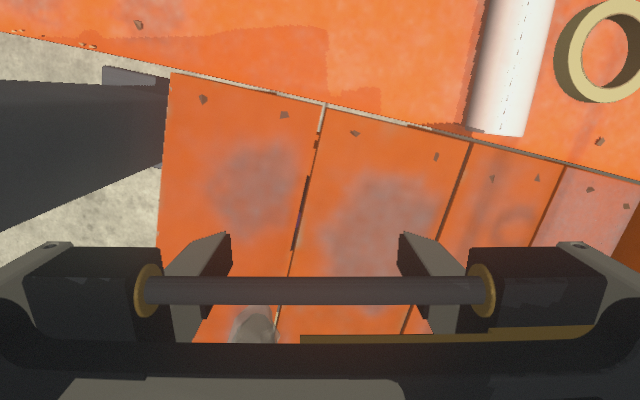

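```bash
python3 - <<'E'
from h import *
s=status.observe(); print(R.from_rotvec(s["ee_rot"]).as_matrix().round(3))
im=dict(np.load("top0.npz"))
f=lambda x,y:(270+(x+.5)/4-.5,160+(y+.5)/4-.5)
for n,p,z in(("plateTL",(120,90),.012),("plateTR",(685,55),.012),("BL",(127,193),.012),("BR",(690,157),.012),("hole",(315,122),.06),("post",(455,106),.108),("ball",(232,125),.06),("pin",(137,337),.069),("blkTL",(93,307),.035),("TR",(168,291),.035),("BR",(184,368),.035),("BL",(107,382),.035)):
    print(n,ray(im,f(*p),z)[0].round(4))
E
```

```text
[[-0.     0.976  0.22 ]
 [ 0.001  0.22  -0.976]
 [-1.    -0.    -0.001]]
plateTL [0.5921 0.1288 0.012 ]
plateTR [ 0.6107 -0.3005  0.012 ]
BL [0.5148 0.125  0.012 ]
BR [ 0.5328 -0.2999  0.012 ]
hole [ 0.5595 -0.0116  0.06  ]
post [ 0.5631 -0.1031  0.108 ]
ball [0.5586 0.0479 0.06  ]
pin [0.41   0.1184 0.069 ]
blkTL [0.4313 0.1505 0.035 ]
TR [0.4416 0.0961 0.035 ]
BR [0.3861 0.0857 0.035 ]
BL [0.3773 0.1413 0.035 ]
```

```bash
cat >> h.py <<'E'
YAW=0.0425
def Rt(yaw=YAW):
    c,s=np.cos(yaw),np.sin(yaw)
    return np.array([[0,-s,c],[0,c,s],[-1,0,0]])
def plan(p,yaw=YAW,st=None):
    st=st or status.observe(); R0=R.from_rotvec(st["ee_rot"]).as_matrix()
    sh=R0.T@(np.array(p)-st["position"])/.8; tu=R.from_matrix(R0.T@Rt(yaw)).as_rotvec()/(np.pi/3)
    return sh.round(4).tolist()+tu.round(4).tolist()
def brief():
    s=status.observe(); print(round(s["clock"],2),s["position"].round(4),"yaw err",R.from_matrix(Rt().T@R.from_rotvec(s["ee_rot"]).as_matrix()).as_rotvec().round(4),"F",s["force"].round(2),"w",round(s["width"],4),"j",s["joints"].round(3)); return s
E
python3 - <<'E'
from h import *
print(plan((.45,-.35,.3),-.3)); print(plan((.45,-.35,.3)))
E
```

```text
[-0.0921, 0.4525, -0.2304, -1.0018, -0.001, -0.0005]
[-0.0921, 0.4525, -0.2304, -1.3289, -0.001, -0.0006]
```

Emit:
step_arm:
  rows:
    - [-1, -0.092, 0.45, -0.23, -0.9, 0, 0]
    - [-1, -0.092, 0.45, -0.23, -0.9, 0, 0]
    - [-1, -0.092, 0.45, -0.23, -0.9, 0, 0]
    - [-1, -0.092, 0.45, -0.23, -0.9, 0, 0]
    - [-1, -0.092, 0.45, -0.23, -0.9, 0, 0]
    - [-1, -0.092, 0.45, -0.23, -0.9, 0, 0]
    - [-1, -0.092, 0.45, -0.23, -0.9, 0, 0]
    - [-1, -0.092, 0.45, -0.23, -0.9, 0, 0]
    - [-1, -0.092, 0.45, -0.23, -0.9, 0, 0]
    - [-1, -0.092, 0.45, -0.23, -0.9, 0, 0]
    - [-1, -0.092, 0.45, -0.23, -0.9, 0, 0]
    - [-1, -0.092, 0.45, -0.23, -0.9, 0, 0]

```text
clock: 1.15
position: [0.4501, -0.3489, 0.3004]
ee_rot: [0.316, 1.547, -0.315]
force: [-0.2, -0.6, 0.5]
width: 1.0
```

```bash
python3 - <<'E'
from h import *
brief();print(plan((.46,.03,.28)))
E
```

```text
1.15 [ 0.4501 -0.3489  0.3004] yaw err [ 0.4442 -0.0006  0.0006] F [-0.17 -0.61  0.51] w 0.9999 j [ 0.802  0.316 -0.317  1.579  0.101  1.262  0.068]
[0.0258, 0.4408, -0.1738, -0.4242, 0.0006, -0.0006]
```

Emit:
step_arm:
  rows:
    - [-1, 0.026, 0.44, -0.17, -0.424, 0, 0]
    - [-1, 0.026, 0.44, -0.17, -0.424, 0, 0]
    - [-1, 0.026, 0.44, -0.17, -0.424, 0, 0]
    - [-1, 0.026, 0.44, -0.17, -0.424, 0, 0]
    - [-1, 0.026, 0.44, -0.17, -0.424, 0, 0]
    - [-1, 0.026, 0.44, -0.17, -0.424, 0, 0]
    - [-1, 0.026, 0.44, -0.17, -0.424, 0, 0]
    - [-1, 0.026, 0.44, -0.17, -0.424, 0, 0]
    - [-1, 0.026, 0.44, -0.17, -0.424, 0, 0]
    - [-1, 0.026, 0.44, -0.17, -0.424, 0, 0]

```text
clock: 1.98
position: [0.4616, 0.0327, 0.2795]
ee_rot: [-0.033, 1.57, 0.037]
force: [-0.4, 0.3, -0.7]
width: 0.998
```

```bash
python3 - <<'E'
from h import *
s=brief();im=save("wrist","pics/w1.png")
print(plan((.41,.118,.2)))
E
```

```text
1.98 [0.4616 0.0327 0.2795] yaw err [-0.0022 -0.0004  0.0026] F [-0.44  0.25 -0.69] w 0.9977 j [ 0.369  0.185 -0.637  1.829  0.117  1.165 -0.262]
[0.0993, 0.1133, -0.06, 0.0005, -0.0001, -0.0009]
```

View pics/w1.png

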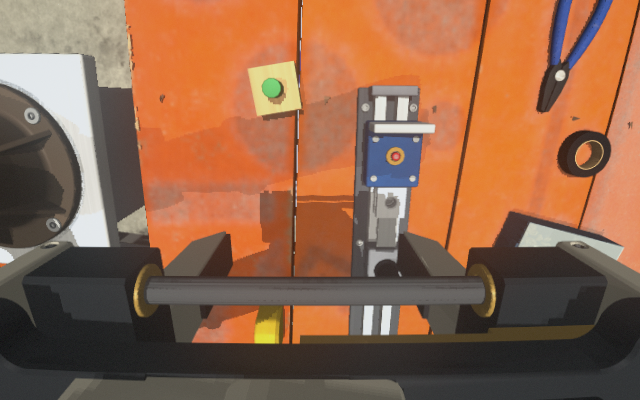

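The wrist view shows the pin head at (272,88), the stage's red tail at (396,156), and the fork hole near (391,202). Moving over the pin.

Emit:
step_arm:
  rows:
    - [-1, 0.1, 0.113, -0.06, 0, 0, 0]
    - [-1, 0.1, 0.113, -0.06, 0, 0, 0]
    - [-1, 0.1, 0.113, -0.06, 0, 0, 0]
    - [-1, 0.1, 0.113, -0.06, 0, 0, 0]
    - [-1, 0.1, 0.113, -0.06, 0, 0, 0]
    - [-1, 0.1, 0.113, -0.06, 0, 0, 0]

```text
clock: 2.53
position: [0.4119, 0.1127, 0.1996]
ee_rot: [-0.029, 1.571, 0.027]
force: [0.4, -0.7, 0.3]
width: 0.996
```

```bash
python3 - <<'E'
from h import *
s=brief();im=save("wrist","pics/w2.png"); np.savez("w2.npz",**im); np.save("w2s.npy",s,allow_pickle=True)
hsv=cv2.cvtColor(im["pixels"],cv2.COLOR_RGB2HSV)
m=cv2.inRange(hsv,(45,100,50),(80,255,255)); c=max(cv2.findContours(m,0,1)[0],key=cv2.contourArea)
print(cv2.minEnclosingCircle(c),cv2.boundingRect(c))
C=cloud(im,s); P=C[m>0]; top=P[P[:,2]>.062]; print(len(top),np.median(top,0),top.min(0),top.max(0))
E
```

```text
2.53 [0.4119 0.1127 0.1996] yaw err [ 0.0068  0.0002 -0.001 ] F [ 0.44 -0.69  0.31] w 0.9965 j [ 0.21   0.214 -0.693  2.02   0.167  0.962 -0.532]
((312.4200134277344, 175.052001953125), 10.983123779296875) (302, 165, 22, 21)
374 [0.40919432 0.12220289 0.07046902] [0.39957102 0.11245781 0.06880141] [0.41937851 0.19148717 0.35902339]
```

View pics/w2.png

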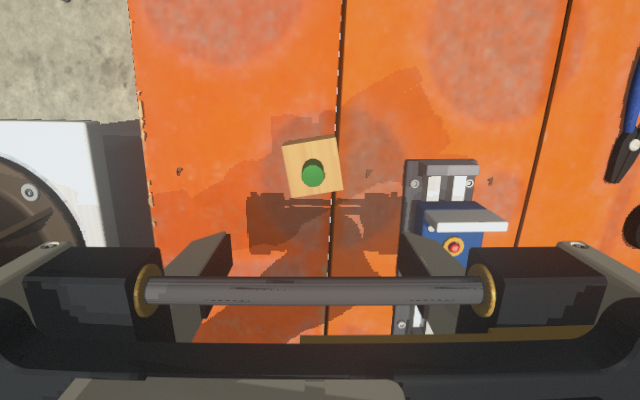

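Wrist view: the pin head is a disc at (312,175), with the fork to the right and below. Casting its centre and checking whether the arm has settled.

```bash
python3 - <<'E'
from h import *
s=brief();im=save("wrist","pics/w3.png")
s2=brief()
hsv=cv2.cvtColor(im["pixels"],cv2.COLOR_RGB2HSV)
m=cv2.inRange(hsv,(45,100,50),(80,255,255)); c=max(cv2.findContours(m,0,1)[0],key=cv2.contourArea)
(cx,cy),r=cv2.minEnclosingCircle(c); print(cx,cy,r,cv2.boundingRect(c))
print(ray(im,(cx,cy),.069,s),ray(im,(cx,cy),.069,s2))
C=cloud(im,s); P=C[m>0]; top=P[(P[:,2]>.064)&(P[:,2]<.08)]; print(len(top),np.median(top,0),np.percentile(top,2,0),np.percentile(top,98,0))
t=cv2.resize(im["pixels"][140:210,270:350,::-1],None,fx=8,fy=8,interpolation=cv2.INTER_CUBIC); cv2.imwrite("pics/w3z.png",t)
E
```

```text
2.58 [0.4124 0.1126 0.2   ] yaw err [ 0.008  -0.0008 -0.0006] F [-0.01 -0.36  0.65] w 0.9992 j [ 0.211  0.214 -0.692  2.02   0.167  0.962 -0.532]
2.63 [0.4127 0.1127 0.2002] yaw err [ 0.0085 -0.0013 -0.0004] F [ 0.14 -0.64  0.64] w 0.9968 j [ 0.211  0.214 -0.693  2.019  0.167  0.962 -0.532]
311.5 174.96665954589844 10.990293502807617 (301, 165, 22, 21)
[[0.40924374 0.12179544 0.069     ]] [[0.40954131 0.12191689 0.069     ]]
373 [0.40908452 0.12223275 0.0705248 ] [0.40021816 0.11290309 0.06885101] [0.41826542 0.13120877 0.07194381]
```

View pics/w3z.png

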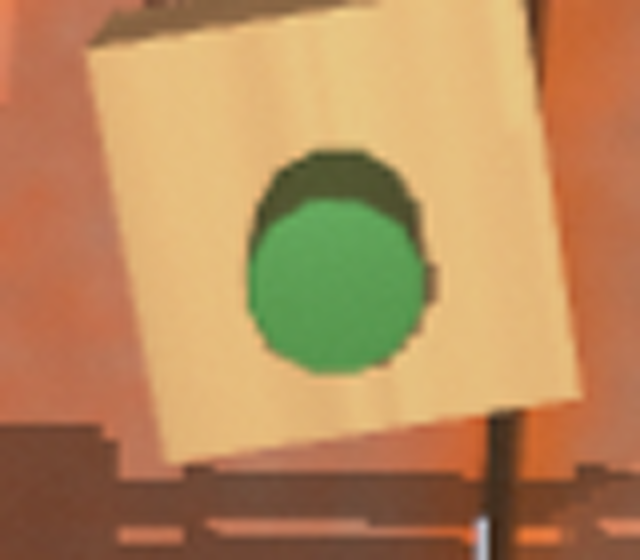

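Pin head top at about (311.6,175.4), so pin ≈ (0.409,0.122); the top camera agrees within 4 mm. Next I take the same relative view over the fork hole.

```bash
python3 - <<'E'
from h import *
print(plan((.5625,-.0206,.191)))
E
```

```text
[0.0118, -0.173, 0.1815, -0.0081, 0.0013, 0.0004]
```

Emit:
step_arm:
  rows:
    - [-1, 0.012, -0.173, 0.1815, -0.008, 0, 0]
    - [-1, 0.012, -0.173, 0.1815, -0.008, 0, 0]
    - [-1, 0.012, -0.173, 0.1815, -0.008, 0, 0]
    - [-1, 0.012, -0.173, 0.1815, -0.008, 0, 0]
    - [-1, 0.012, -0.173, 0.1815, -0.008, 0, 0]
    - [-1, 0.012, -0.173, 0.1815, -0.008, 0, 0]
    - [-1, 0.012, -0.173, 0.1815, -0.008, 0, 0]
    - [-1, 0.012, -0.173, 0.1815, -0.008, 0, 0]

```text
clock: 3.3
position: [0.5616, -0.0195, 0.1902]
ee_rot: [-0.034, 1.57, 0.034]
force: [0.7, -0.0, -0.4]
width: 0.999
```

```bash
python3 - <<'E'
from h import *
s=brief();im=save("wrist","pics/w4.png"); s=brief(); im=save("wrist","pics/w4.png"); s=brief();np.savez("w4.npz",**im)
t=cv2.resize(im["pixels"][90:270,230:400,::-1],None,fx=4,fy=4,interpolation=cv2.INTER_CUBIC)[:600]; cv2.imwrite("pics/w4z.png",t)
import pickle; pickle.dump(s,open("w4.pkl","wb"))
E
```

```text
3.3 [ 0.5616 -0.0195  0.1902] yaw err [-0.0011 -0.0002  0.0001] F [ 0.7  -0.01 -0.37] w 0.9985 j [ 0.359  0.432 -0.575  1.741  0.266  1.046 -0.266]
3.35 [ 0.5612 -0.0186  0.1903] yaw err [-0.0027 -0.0002  0.    ] F [-0.09 -0.18  0.54] w 0.9989 j [ 0.358  0.432 -0.576  1.742  0.266  1.046 -0.266]
3.4 [ 0.5611 -0.0181  0.1904] yaw err [-0.0036 -0.0004 -0.    ] F [0.25 0.13 0.56] w 0.9997 j [ 0.357  0.431 -0.577  1.743  0.267  1.046 -0.266]
```

View pics/w4z.png

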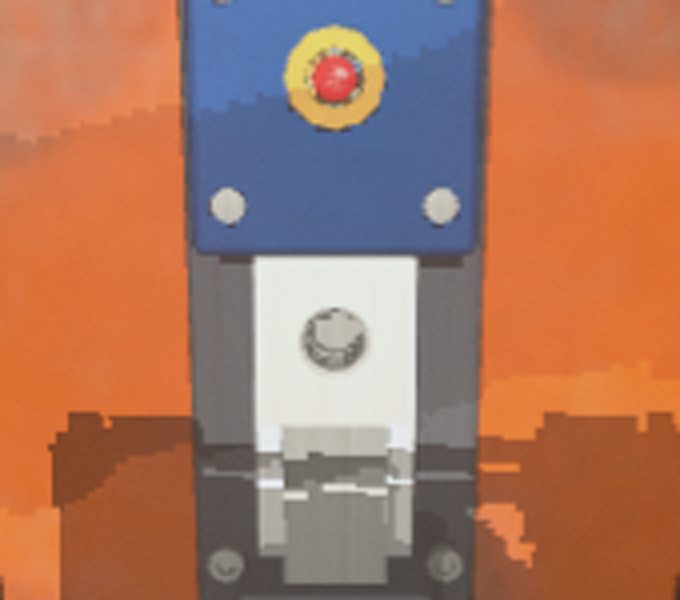

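Hole centre is at crop (334,338), which is full (313.4,174.4). Brass collar at (313.4,109.2). The rail edges are vertical in the image, so the yaw is right.

```bash
python3 - <<'E'
from h import *
import pickle
s=pickle.load(open("w4.pkl","rb")); im=dict(np.load("w4.npz"))
f=lambda x,y:(230+(x+.5)/4-.5,90+(y+.5)/4-.5)
H=ray(im,f(334,338),.06,s)[0];B=ray(im,f(334,77),.06,s)[0];print(H,B,np.linalg.norm(H-B),np.arctan2(H[0]-B[0],B[1]-H[1]))
im=cams.get_image("top"); 
s=brief(); print(plan((.4093,.1218,.1)),plan((.4093,.1218,.04)))
E
```

```text
[ 0.55917095 -0.00784753  0.06      ] [0.55648415 0.05137039 0.06      ] 0.05927883553121849 0.04534032970739436
3.45 [ 0.561  -0.0179  0.1904] yaw err [-0.0041 -0.0005 -0.0002] F [-0.3   1.27 -1.3 ] w 0.9993 j [ 0.357  0.431 -0.577  1.743  0.267  1.046 -0.266]
[0.1129, 0.1833, -0.1814, 0.0039, 0.0005, 0.0002] [0.1879, 0.1833, -0.1814, 0.0039, 0.0005, 0.0002]
```

Emit:
step_arm:
  rows:
    - [-1, 0.11, 0.181, -0.1814, 0.004, 0, 0]
    - [-1, 0.11, 0.181, -0.1814, 0.004, 0, 0]
    - [-1, 0.11, 0.181, -0.1814, 0.004, 0, 0]
    - [-1, 0.11, 0.181, -0.1814, 0.004, 0, 0]
    - [-1, 0.11, 0.181, -0.1814, 0.004, 0, 0]
    - [-1, 0.11, 0.181, -0.1814, 0.004, 0, 0]
    - [-1, 0.11, 0.181, -0.1814, 0.004, 0, 0]
    - [-1, 0.11, 0.181, -0.1814, 0.004, 0, 0]
    - [-1, 0.11, 0.181, -0.1814, 0.004, 0, 0]

```text
clock: 4.2
position: [0.4109, 0.1195, 0.1026]
ee_rot: [-0.033, 1.569, 0.032]
force: [0.7, -0.8, -0.7]
width: 0.999
```

```bash
python3 - <<'E'
from h import *
for i in range(3):
    s=brief();im=save("wrist","pics/w5.png")
s2=brief()
hsv=cv2.cvtColor(im["pixels"],cv2.COLOR_RGB2HSV)
m=cv2.inRange(hsv,(50,100,100),(80,200,255)); c=max(cv2.findContours(m,0,1)[0],key=cv2.contourArea)
(cx,cy),r=cv2.minEnclosingCircle(c); print(cx,cy,r,cv2.boundingRect(c))
print(ray(im,(cx,cy),.069,s2))
print(plan((.4093,.1205,.042)))
E
```

```text
4.2 [0.4109 0.1195 0.1026] yaw err [ 0.001  -0.0016 -0.0002] F [ 0.7  -0.8  -0.75] w 0.9985 j [ 0.098  0.354 -0.621  2.143  0.309  0.729 -0.685]
4.25 [0.4112 0.1192 0.1026] yaw err [ 0.0021 -0.0017 -0.    ] F [0.21 0.55 0.54] w 1.0033 j [ 0.098  0.354 -0.62   2.143  0.309  0.729 -0.685]
4.3 [0.4112 0.1191 0.1025] yaw err [ 0.0027 -0.0015  0.    ] F [ 0.88 -1.08  1.47] w 0.999 j [ 0.099  0.355 -0.62   2.143  0.309  0.729 -0.685]
4.35 [0.411  0.1191 0.1024] yaw err [ 0.0028 -0.0012  0.0001] F [ 0.58  0.34 -0.72] w 0.9962 j [ 0.099  0.355 -0.62   2.143  0.309  0.729 -0.686]
311.5 216.5 15.572511672973633 (296, 206, 32, 16)
[[0.40869821 0.12398982 0.069     ]]
[0.0755, 0.0018, -0.0022, -0.0027, 0.0012, -0.0001]
```

View pics/w5.png

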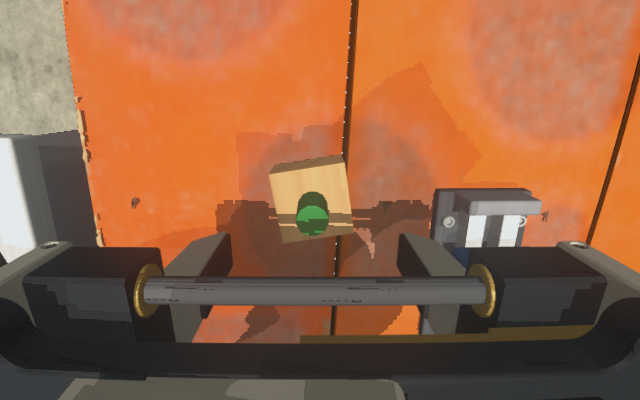

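Wrist view: the pin head (columns 297–329) sits midway between the fingertips (232 and 398). Descending and gripping.

Emit:
step_arm:
  rows:
    - [-1, 0.04, 0.002, -0.002, 0, 0, 0]
    - [-1, 0.06, 0.002, -0.002, 0, 0, 0]
    - [-1, 0.075, 0.002, -0.002, 0, 0, 0]
    - [-1, 0.075, 0.002, -0.002, 0, 0, 0]
    - [1, 0.075, 0.002, -0.002, 0, 0, 0]
    - [1, 0.075, 0.002, -0.002, 0, 0, 0]
    - [1, 0.075, 0.002, -0.002, 0, 0, 0]
    - [1, 0.075, 0.002, -0.002, 0, 0, 0]
    - [1, 0.075, 0.002, -0.002, 0, 0, 0]
    - [1, 0.075, 0.002, -0.002, 0, 0, 0]
    - [1, 0.075, 0.002, -0.002, 0, 0, 0]
    - [1, 0.075, 0.002, -0.002, 0, 0, 0]
  newtons: 25

```text
clock: 5.35
position: [0.4082, 0.1213, 0.042]
ee_rot: [-0.033, 1.57, 0.033]
force: [0.1, -0.7, 0.4]
width: 0.467
```

```bash
python3 - <<'E'
from h import *
s=brief();im=save("wrist","pics/w6.png");s=brief()
E
```

```text
5.35 [0.4082 0.1213 0.042 ] yaw err [ 0.0009 -0.0003  0.    ] F [ 0.14 -0.72  0.37] w 0.4675 j [ 0.017  0.454 -0.546  2.205  0.427  0.583 -0.804]
5.4 [0.4082 0.1212 0.042 ] yaw err [ 0.001  -0.0001 -0.0001] F [0.7  0.87 0.86] w 0.4255 j [ 0.017  0.454 -0.546  2.205  0.427  0.583 -0.804]
```

View pics/w6.png

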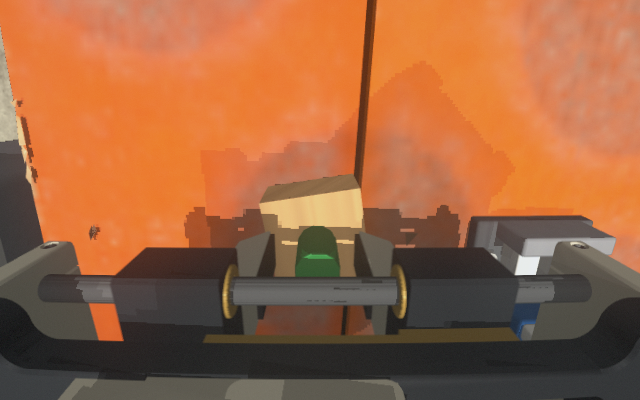

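The fingers are still closing around the head (columns 298–339); I give it more time.

Emit:
step_arm:
  rows:
    - [1, 0, 0, 0, 0, 0, 0]
    - [1, 0, 0, 0, 0, 0, 0]
    - [1, 0, 0, 0, 0, 0, 0]
    - [1, 0, 0, 0, 0, 0, 0]
    - [1, 0, 0, 0, 0, 0, 0]
    - [1, 0, 0, 0, 0, 0, 0]
  newtons: 25

```text
clock: 5.9
position: [0.4082, 0.1213, 0.0419]
ee_rot: [-0.033, 1.57, 0.033]
force: [0.5, -0.7, -0.8]
width: 0.234
```

```bash
python3 - <<'E'
from h import *
s=brief();im=save("wrist","pics/w7.png");s=brief()
E
```

```text
5.9 [0.4082 0.1213 0.0419] yaw err [ 0.0008 -0.0001  0.    ] F [ 0.46 -0.71 -0.78] w 0.2342 j [ 0.016  0.455 -0.546  2.205  0.427  0.583 -0.804]
5.95 [0.4082 0.1213 0.0419] yaw err [ 0.0009 -0.     -0.    ] F [ 0.    0.25 -0.33] w 0.2322 j [ 0.017  0.455 -0.546  2.205  0.427  0.583 -0.804]
```

View pics/w7.png

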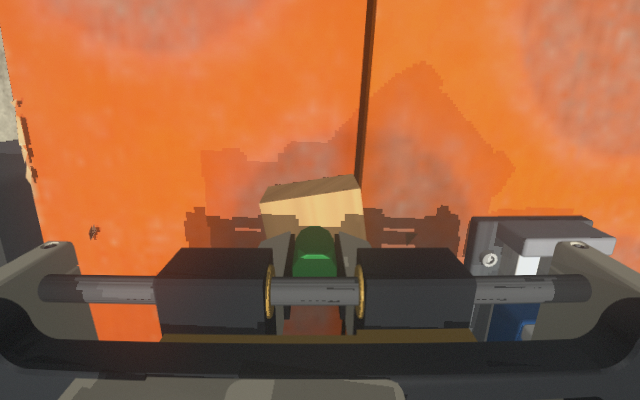

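Opening 0.234 × 92 ≈ 21.5 mm, so the head is gripped. Lifting straight up, then across to above the fork.

Emit:
step_arm:
  rows:
    - [1, -0.03, 0, 0, 0, 0, 0]
    - [1, -0.06, 0, 0, 0, 0, 0]
    - [1, -0.1, 0, 0, 0, 0, 0]
    - [1, -0.1, 0, 0, 0, 0, 0]

```text
clock: 6.28
position: [0.4104, 0.1226, 0.1261]
ee_rot: [-0.032, 1.565, 0.034]
force: [-0.1, 0.1, -0.2]
width: 0.233
```

```bash
python3 - <<'E'
from h import *
s=brief();print(plan((.5587,-.0084,.122)))
E
```

```text
6.28 [0.4104 0.1226 0.1261] yaw err [ 0.0006 -0.0059  0.0016] F [-0.1   0.1  -0.22] w 0.2331 j [ 0.123  0.317 -0.651  2.119  0.274  0.78  -0.657]
[0.0059, -0.1714, 0.1784, -0.0005, 0.0057, -0.0015]
```

Emit:
step_arm:
  rows:
    - [1, 0, -0.17, 0.181, 0, 0, 0]
    - [1, 0, -0.17, 0.181, 0, 0, 0]
    - [1, 0, -0.17, 0.181, 0, 0, 0]
    - [1, 0, -0.17, 0.181, 0, 0, 0]
    - [1, 0, -0.17, 0.181, 0, 0, 0]
    - [1, 0, -0.17, 0.181, 0, 0, 0]
    - [1, 0, -0.17, 0.181, 0, 0, 0]
    - [1, 0, -0.17, 0.181, 0, 0, 0]
    - [1, 0, -0.17, 0.181, 0, 0, 0]
    - [1, 0, -0.17, 0.181, 0, 0, 0]

```text
clock: 7.12
position: [0.5576, -0.0074, 0.122]
ee_rot: [-0.034, 1.571, 0.034]
force: [-0.3, -0.0, 0.1]
width: 0.237
```

```bash
python3 - <<'E'
from h import *
s=brief();im=save("wrist","pics/w8.png");s=brief();im=save("wrist","pics/w8.png");s=brief()
t=save("top","pics/t8.png"); np.savez("t8.npz",**t)
sd=save("side","pics/s8.png"); np.savez("s8.npz",**sd)
cv2.imwrite("pics/s8z.png",cv2.resize(sd["pixels"][140:240,260:400,::-1],None,fx=5,fy=5,interpolation=cv2.INTER_CUBIC))
E
```

```text
7.12 [ 0.5576 -0.0074  0.122 ] yaw err [-0.0013  0.0004  0.    ] F [-0.28 -0.05  0.06] w 0.2369 j [ 0.32   0.503 -0.559  1.827  0.331  0.906 -0.346]
7.17 [ 0.5578 -0.0075  0.1221] yaw err [-0.0011  0.0001 -0.    ] F [-0.01 -0.04 -0.43] w 0.2344 j [ 0.321  0.503 -0.559  1.827  0.331  0.906 -0.346]
7.22 [ 0.5579 -0.0078  0.1221] yaw err [-0.0007  0.     -0.0001] F [ 0.13 -0.77 -0.82] w 0.2297 j [ 0.321  0.503 -0.559  1.827  0.331  0.906 -0.346]
```

View pics/w8.png

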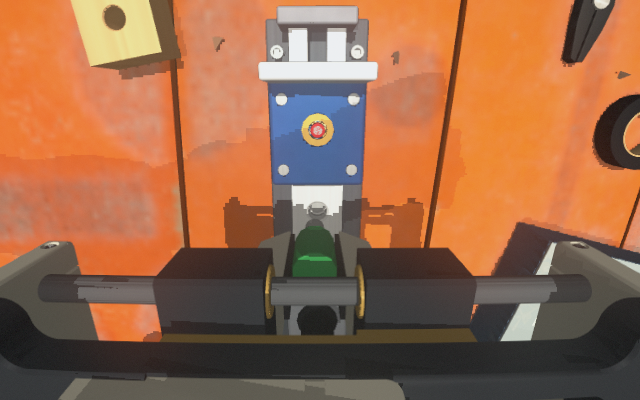

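View pics/s8z.png

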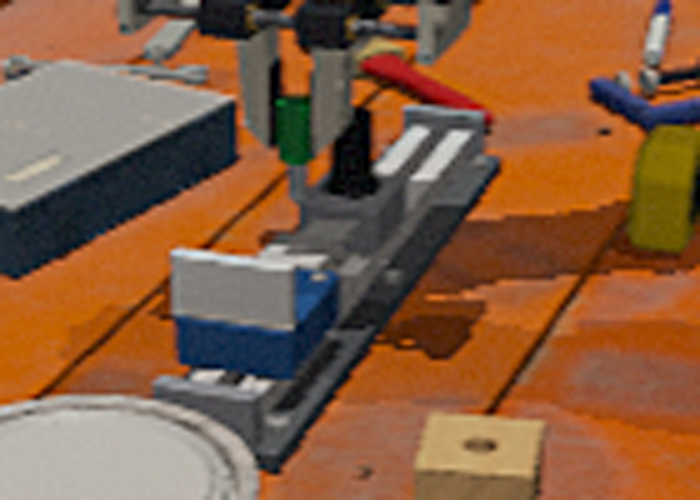

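The side view shows the pin held upright in the jaws over the fork. In the wrist view the head is at column ~315 with the hole behind it at ~(317,210). I zoom in to compare tip and hole.

```bash
python3 - <<'E'
from h import *
im=cv2.imread("pics/w8.png"); cv2.imwrite("pics/w8z.png",cv2.resize(im[180:290,260:380],None,fx=5,fy=5,interpolation=cv2.INTER_CUBIC))
E
```

```text
(no output)
```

View pics/w8z.png

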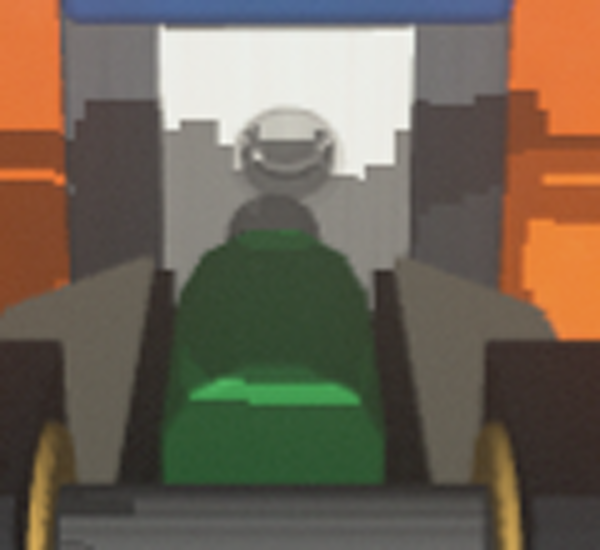

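```bash
cat >> h.py <<'E'
def toolpt(im,uv,x):
    T=np.array(im["tool_from_camera"]); p=cv2.undistortPoints(np.array(uv,float).reshape(-1,1,2),np.array(im["camera_matrix"]),np.array(im["distortion"]))[:,0]
    d=T[:3,:3]@np.r_[p[0],1]; return T[:3,3]+d*((x-T[0,3])/d[0])
E
python3 - <<'E'
from h import *
im=cams.get_image("wrist"); s=brief()
f=lambda x,y:(260+(x+.5)/5-.5,180+(y+.5)/5-.5)
z=s["position"][2]; tip=z-.033
for n,p,zz in(("hole",(287,150),.06),("holetop",(287,107),.06),("holebot",(287,194),.06),("headlow",(276,230),tip+.026),("headtopfar",(276,380),tip+.06),("shanktip",(274,195),tip)): print(n,f(*p),toolpt(im,f(*p),z-zz).round(4))
E
```

```text
7.37 [ 0.5583 -0.0083  0.1221] yaw err [ 0.0002 -0.0002 -0.0001] F [-0.41  0.14  0.19] w 0.2344 j [ 0.321  0.503 -0.558  1.826  0.331  0.906 -0.346]
hole (317.0, 209.6) [ 0.0621 -0.0005  0.0017]
holetop (317.0, 201.0) [0.0621 0.0062 0.0016]
holebot (317.0, 218.4) [ 0.0621 -0.0075  0.0017]
headlow (314.8, 225.6) [ 0.007   0.0096 -0.0001]
headtopfar (314.8, 255.60000000000002) [-0.027   0.0086 -0.0001]
shanktip (314.4, 218.6) [ 0.033   0.0037 -0.0003]
```

Emit:
step_arm:
  rows:
    - [1, 0.015, 0.0024, 0.0016, 0, 0, 0]
    - [1, 0.027, 0.0024, 0.0016, 0, 0, 0]
    - [1, 0.027, 0.0024, 0.0016, 0, 0, 0]
    - [1, 0.027, 0.0024, 0.0016, 0, 0, 0]
    - [1, 0.027, 0.0024, 0.0016, 0, 0, 0]
    - [1, 0.027, 0.0024, 0.0016, 0, 0, 0]

```text
clock: 7.87
position: [0.5598, -0.0066, 0.1004]
ee_rot: [-0.033, 1.57, 0.033]
force: [-0.4, 0.6, -0.2]
width: 0.233
```

```bash
python3 - <<'E'
from h import *
brief();im=save("wrist","pics/w9.png");s=brief(); im=im["pixels"][:,:,::-1]; cv2.imwrite("pics/w9z.png",cv2.resize(im[180:290,260:380],None,fx=5,fy=5,interpolation=cv2.INTER_CUBIC))
E
```

```text
7.87 [ 0.5598 -0.0066  0.1004] yaw err [ 0.0009 -0.0002  0.0001] F [-0.4   0.58 -0.18] w 0.233 j [ 0.307  0.531 -0.545  1.843  0.353  0.864 -0.368]
7.92 [ 0.5599 -0.0066  0.1005] yaw err [ 0.0009 -0.0005  0.    ] F [ 0.08 -0.69 -1.33] w 0.2326 j [ 0.307  0.531 -0.545  1.843  0.353  0.864 -0.368]
```

View pics/w9z.png

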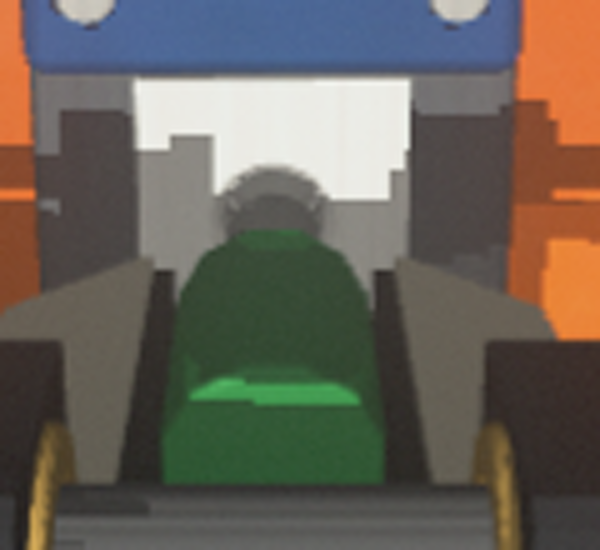

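```bash
python3 - <<'E'
from h import *
im=cams.get_image("wrist"); s=brief()
f=lambda x,y:(260+(x+.5)/5-.5,180+(y+.5)/5-.5)
z=s["position"][2]
for n,p,zz in(("holetop",(271,166),.06),("left",(217,205),.06),("right",(327,205),.06),("plateedge",(271,72),.06)): print(n,toolpt(im,f(*p),z-zz).round(4))
E
```

```text
7.97 [ 0.5599 -0.0067  0.1006] yaw err [ 0.001  -0.0005 -0.0001] F [ 0.72 -0.23 -0.04] w 0.2312 j [ 0.307  0.531 -0.545  1.843  0.353  0.864 -0.368]
holetop [ 0.0406  0.0049 -0.0007]
left [ 0.0406 -0.0008 -0.008 ]
right [ 0.0406 -0.0008  0.0069]
plateedge [ 0.0406  0.0181 -0.0007]
```

Hole centre and pin axis agree within 0.5 mm in the tool frame. Inserting slowly.

Emit:
step_arm:
  rows:
    - [1, 0.005, 0, -0.0004, 0, 0, 0]
    - [1, 0.01, 0, -0.0004, 0, 0, 0]
    - [1, 0.015, 0, -0.0004, 0, 0, 0]
    - [1, 0.02, 0, -0.0004, 0, 0, 0]
    - [1, 0.02, 0, -0.0004, 0, 0, 0]

```text
clock: 8.38
position: [0.5593, -0.0078, 0.0834]
ee_rot: [-0.033, 1.571, 0.031]
force: [1.3, -4.5, -3.7]
width: 0.231
```

Emit:
step_arm:
  rows:
    - [1, 0, -0.0012, 0, 0, 0, 0]
    - [1, 0, -0.0012, 0, 0, 0, 0]
    - [1, 0, -0.0012, 0, 0, 0, 0]

```text
clock: 8.63
position: [0.5593, -0.0078, 0.0843]
ee_rot: [-0.033, 1.571, 0.032]
force: [0.8, -3.2, -3.5]
width: 0.229
```

```bash
python3 - <<'E'
from h import *
brief();im=save("wrist","pics/w10.png");s=brief(); im=im["pixels"][:,:,::-1]; cv2.imwrite("pics/w10z.png",cv2.resize(im[180:290,260:380],None,fx=5,fy=5,interpolation=cv2.INTER_CUBIC))
E
```

```text
8.63 [ 0.5593 -0.0078  0.0843] yaw err [ 0.001   0.0002 -0.0002] F [ 0.83 -3.23 -3.45] w 0.229 j [ 0.3    0.551 -0.534  1.858  0.369  0.832 -0.38 ]
8.68 [ 0.5593 -0.0078  0.0843] yaw err [ 0.001   0.0002 -0.0002] F [ 0.34 -3.19 -2.36] w 0.2307 j [ 0.3    0.551 -0.534  1.858  0.369  0.832 -0.38 ]
```

View pics/w10z.png

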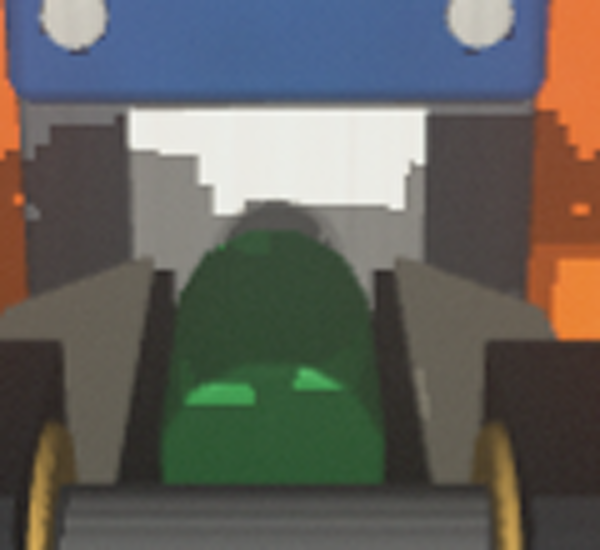

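The shank is entering the mouth, with a small side load toward −y. I ease that way and continue.

Emit:
step_arm:
  rows:
    - [1, 0, -0.0015, 0, 0, 0, 0]
    - [1, 0.003, -0.0015, 0, 0, 0, 0]
    - [1, 0.006, -0.0015, 0, 0, 0, 0]
    - [1, 0.008, -0.0015, 0, 0, 0, 0]
    - [1, 0.008, -0.0015, 0, 0, 0, 0]

```text
clock: 9.1
position: [0.5593, -0.0085, 0.0775]
ee_rot: [-0.033, 1.571, 0.033]
force: [0.7, -0.6, -1.0]
width: 0.233
```

Emit:
step_arm:
  rows:
    - [1, 0.004, 0, 0, 0, 0, 0]
    - [1, 0.008, 0, 0, 0, 0, 0]
    - [1, 0.01, 0, 0, 0, 0, 0]
    - [1, 0.01, 0, 0, 0, 0, 0]
    - [1, 0.01, 0, 0, 0, 0, 0]

```text
clock: 9.52
position: [0.5593, -0.0088, 0.0697]
ee_rot: [-0.033, 1.571, 0.033]
force: [-0.9, 0.4, -0.4]
width: 0.234
```

```bash
python3 - <<'E'
from h import *
brief();im=save("wrist","pics/w11.png");s=brief(); im=im["pixels"][:,:,::-1]; cv2.imwrite("pics/w11z.png",cv2.resize(im[180:290,260:380],None,fx=5,fy=5,interpolation=cv2.INTER_CUBIC))
E
```

```text
9.52 [ 0.5593 -0.0088  0.0697] yaw err [ 0.0008  0.0004 -0.    ] F [-0.88  0.39 -0.36] w 0.2341 j [ 0.293  0.57  -0.524  1.87   0.384  0.804 -0.391]
9.57 [ 0.5594 -0.0087  0.0699] yaw err [0.0008 0.0002 0.    ] F [-0.03 -0.1  -0.42] w 0.2322 j [ 0.293  0.57  -0.524  1.87   0.384  0.804 -0.391]
```

View pics/w11z.png

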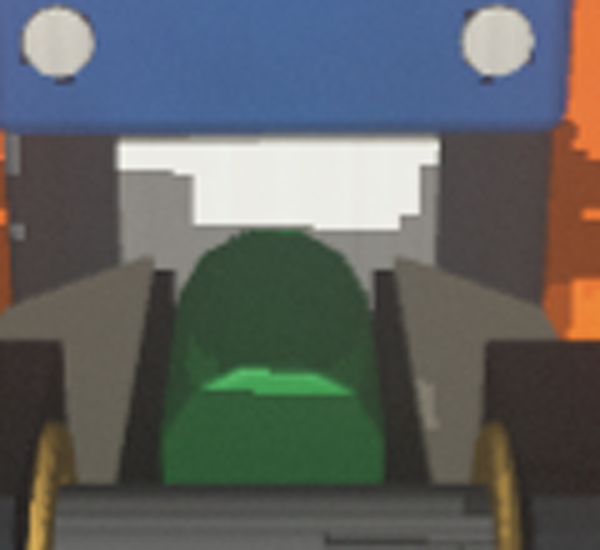

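Emit:
step_arm:
  rows:
    - [1, 0.002, 0, 0, 0, 0, 0]
    - [1, 0.004, 0, 0, 0, 0, 0]
    - [1, 0.005, 0, 0, 0, 0, 0]
    - [1, 0.005, 0, 0, 0, 0, 0]
    - [1, 0.005, 0, 0, 0, 0, 0]

```text
clock: 9.98
position: [0.5597, -0.0088, 0.0668]
ee_rot: [-0.033, 1.57, 0.032]
force: [-4.1, -0.7, 11.3]
width: 0.234
```

The head has landed on the fork (11 N up, TCP at 66.8 mm as expected). Relieving the load and opening.

Emit:
step_arm:
  rows:
    - [1, -0.003, 0, 0, 0, 0, 0]
    - [1, -0.003, 0, 0, 0, 0, 0]
    - [-0.6, -0.003, 0, 0, 0, 0, 0]
    - [-0.6, -0.003, 0, 0, 0, 0, 0]
    - [-0.6, -0.003, 0, 0, 0, 0, 0]
    - [-0.6, -0.003, 0, 0, 0, 0, 0]
    - [-0.6, -0.003, 0, 0, 0, 0, 0]
    - [-0.6, -0.003, 0, 0, 0, 0, 0]
    - [-0.6, -0.003, 0, 0, 0, 0, 0]

```text
clock: 10.73
position: [0.5594, -0.0088, 0.0683]
ee_rot: [-0.033, 1.571, 0.033]
force: [0.6, -0.3, 0.5]
width: 0.69
```

```bash
python3 - <<'E'
from h import *
brief();im=save("wrist","pics/w12.png")
E
```

```text
10.73 [ 0.5594 -0.0088  0.0683] yaw err [ 0.0009  0.0001 -0.    ] F [ 0.65 -0.34  0.54] w 0.6899 j [ 0.293  0.572 -0.523  1.871  0.386  0.8   -0.393]
```

View pics/w12.png

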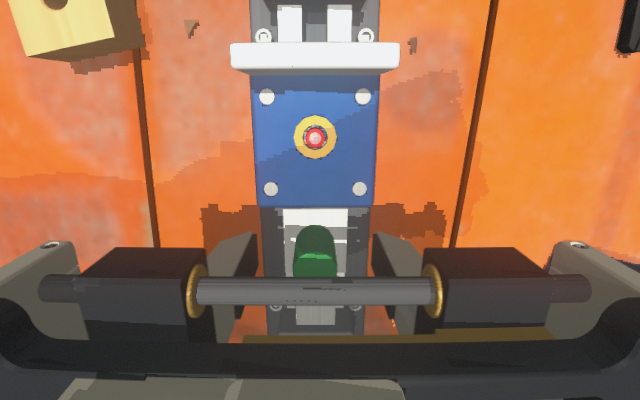

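The pin stands upright on the fork (head at ~(314,250)) and the jaws are clear. Rise and move over the post.

Emit:
step_arm:
  rows:
    - [-0.6, -0.04, 0, 0, 0, 0, 0]
    - [-0.6, -0.08, 0, 0, 0, 0, 0]
    - [-0.6, -0.08, -0.05, 0, 0, 0, 0]
    - [-0.6, -0.08, -0.1, 0, 0, 0, 0]
    - [-0.6, -0.08, -0.116, 0, 0, 0, 0]
    - [-0.6, -0.08, -0.116, 0, 0, 0, 0]
    - [-0.6, -0.08, -0.116, 0, 0, 0, 0]

```text
clock: 11.37
position: [0.563, -0.1027, 0.1321]
ee_rot: [-0.031, 1.571, 0.031]
force: [-0.6, 0.6, 0.3]
width: 0.802
```

```bash
python3 - <<'E'
from h import *
s=brief();im=save("wrist","pics/w13.png");s=brief()
C=cloud(im,s); m=(im["pixels"].max(2)<60)&(abs(C[...,2]-.1)<.02)&(abs(C[...,0]-.562)<.03); P=C[m];print(len(P),np.median(P,0) if len(P) else 0)
sd=save("side","pics/s13.png")
cv2.imwrite("pics/s13z.png",cv2.resize(sd["pixels"][130:250,260:400,::-1],None,fx=5,fy=5,interpolation=cv2.INTER_CUBIC))
E
```

```text
11.37 [ 0.563  -0.1027  0.1321] yaw err [ 0.0035  0.0004 -0.    ] F [-0.55  0.59  0.32] w 0.8015 j [ 0.477  0.51  -0.549  1.782  0.321  0.941 -0.168]
11.42 [ 0.5631 -0.1011  0.1322] yaw err [0.0013 0.0003 0.0006] F [-0.45  0.21  0.89] w 0.7975 j [ 0.476  0.509 -0.551  1.782  0.321  0.941 -0.168]
1176 [ 0.56436401 -0.10022609  0.10935255]
```

View pics/w13.png

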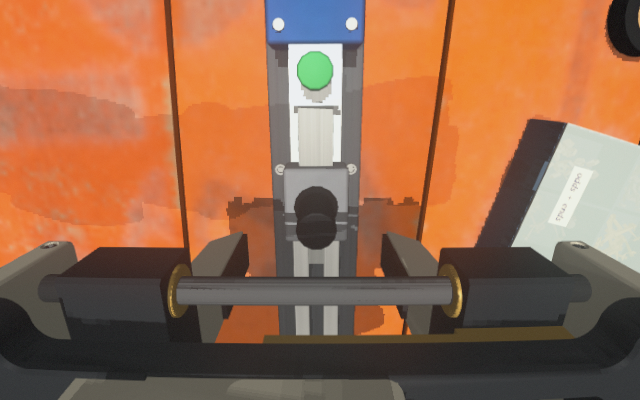

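View pics/s13z.png

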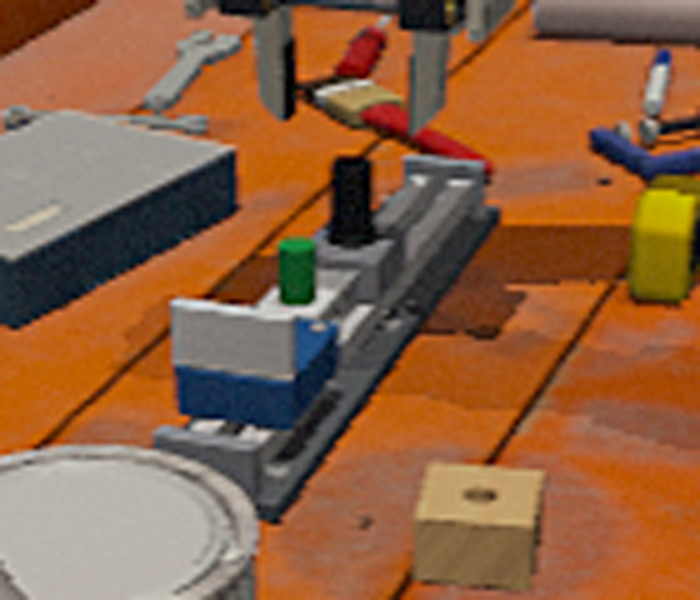

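The side view shows the pin seated, with its head on the fork at (297,270). The wrist view shows the post centred between the fingers at (316,230). Descending and gripping the post.

Emit:
step_arm:
  rows:
    - [-0.6, 0.04, 0.001, 0.001, 0, 0, 0]
    - [-0.6, 0.07, 0.001, 0.001, 0, 0, 0]
    - [1, 0.074, 0.001, 0.001, 0, 0, 0]
    - [1, 0.074, 0.001, 0.001, 0, 0, 0]
    - [1, 0.074, 0.001, 0.001, 0, 0, 0]
    - [1, 0.074, 0.001, 0.001, 0, 0, 0]
    - [1, 0.074, 0.001, 0.001, 0, 0, 0]
    - [1, 0.074, 0.001, 0.001, 0, 0, 0]
    - [1, 0.074, 0.001, 0.001, 0, 0, 0]
    - [1, 0.074, 0.001, 0.001, 0, 0, 0]
    - [1, 0.074, 0.001, 0.001, 0, 0, 0]
    - [1, 0.074, 0.001, 0.001, 0, 0, 0]
  newtons: 40

```text
clock: 12.47
position: [0.5641, -0.1008, 0.0736]
ee_rot: [-0.033, 1.57, 0.032]
force: [-1.9, -0.9, 6.7]
width: 0.278
```

Emit:
step_arm:
  rows:
    - [1, 0, 0, 0, 0, 0, 0]
    - [1, 0, 0, 0, 0, 0, 0]
    - [1, 0, 0, 0, 0, 0, 0]

```text
clock: 12.72
position: [0.5641, -0.1008, 0.0736]
ee_rot: [-0.033, 1.57, 0.032]
force: [-2.4, 0.7, 6.1]
width: 0.276
```

```bash
python3 - <<'E'
from h import *
s=brief();im=save("wrist","pics/w14.png");s=brief()
E
```

```text
12.72 [ 0.5641 -0.1008  0.0736] yaw err [ 0.0011 -0.0002 -0.0004] F [-2.44  0.75  6.12] w 0.2764 j [ 0.446  0.58  -0.516  1.834  0.377  0.826 -0.217]
12.77 [ 0.5641 -0.1008  0.0736] yaw err [ 0.0011 -0.0002 -0.0004] F [-3.87  0.74  5.51] w 0.2758 j [ 0.446  0.58  -0.516  1.834  0.377  0.826 -0.217]
```

View pics/w14.png

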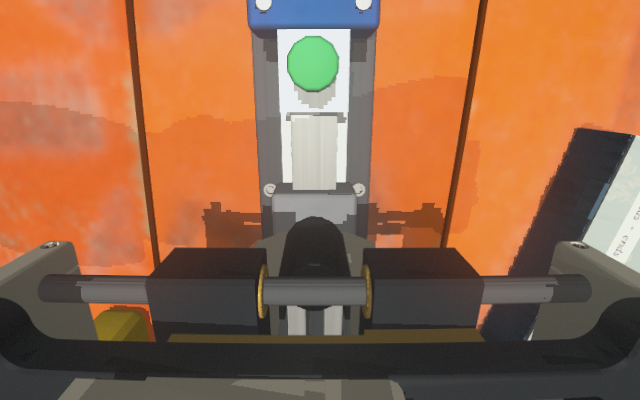

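The post is gripped at 25.4 mm opening. Relieving the vertical load and drawing most of the way short of the notch zone.

Emit:
step_arm:
  rows:
    - [1, -0.001, -0.004, 0, 0, 0, 0]
    - [1, -0.001, -0.01, 0, 0, 0, 0]
    - [1, -0.001, -0.017, 0, 0, 0, 0]
    - [1, -0.001, -0.025, 0, 0, 0, 0]
    - [1, -0.001, -0.033, 0, 0, 0, 0]
    - [1, -0.001, -0.041, 0, 0, 0, 0]
    - [1, -0.001, -0.049, 0, 0, 0, 0]
    - [1, -0.001, -0.057, 0, 0, 0, 0]
    - [1, -0.001, -0.065, 0, 0, 0, 0]
    - [1, -0.001, -0.07, 0, 0, 0, 0]
    - [1, -0.001, -0.075, 0, 0, 0, 0]
    - [1, -0.001, -0.075, 0, 0, 0, 0]

```text
clock: 13.77
position: [0.5668, -0.1622, 0.0737]
ee_rot: [-0.032, 1.57, 0.031]
force: [4.1, -0.4, -11.7]
width: 0.278
```

```bash
python3 - <<'E'
from h import *
s=brief();t=save("top","pics/t15.png");w=save("wrist","pics/w15.png");sd=save("side","pics/s15.png");s=brief()
a=cv2.resize(t["pixels"][150:270,270:430,::-1],(800,600),interpolation=cv2.INTER_CUBIC); cv2.imwrite("pics/t15z.png",a)
E
```

```text
13.77 [ 0.5668 -0.1622  0.0737] yaw err [ 0.0021 -0.0003 -0.0008] F [  4.08  -0.41 -11.7 ] w 0.2777 j [ 0.54   0.601 -0.51   1.793  0.378  0.846 -0.11 ]
13.92 [ 0.5667 -0.1614  0.0737] yaw err [ 0.0014 -0.0002 -0.0007] F [  5.55  -0.48 -11.63] w 0.2758 j [ 0.539  0.6   -0.51   1.793  0.379  0.846 -0.11 ]
```

View pics/t15z.png

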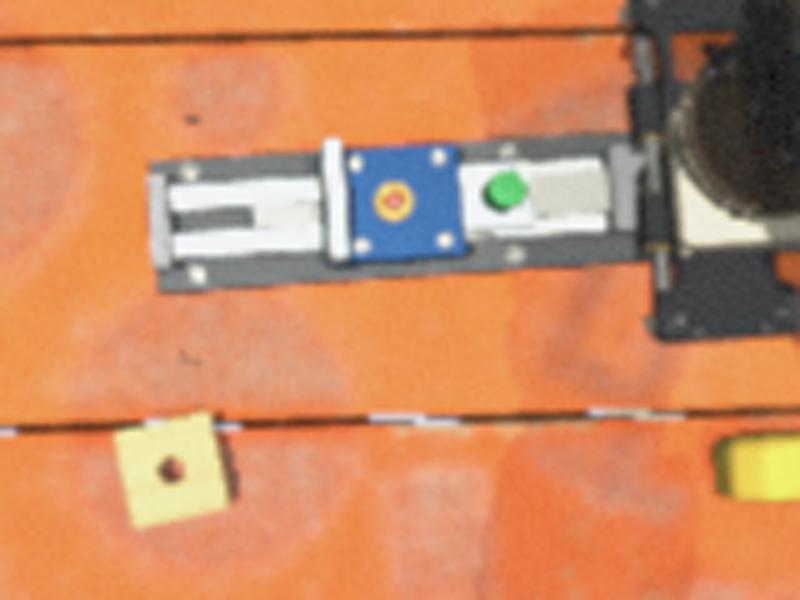

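View pics/w15.png

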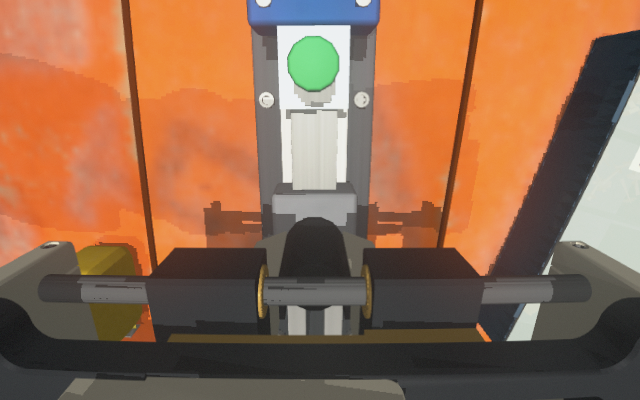

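The top view shows the stage following, with the pin in the fork at (505,190) and the tail pin visible at (395,202). I track the collar in the top camera and step on.

```bash
cat > tr.py <<'E'
from h import *
import sys
def collar(im,near=None):
    hsv=cv2.cvtColor(im["pixels"],cv2.COLOR_RGB2HSV)
    m=cv2.inRange(hsv,(100,130,50),(125,255,255)); m[:160]=0;m[230:]=0
    k,l,st,c=cv2.connectedComponentsWithStats(m); i=1+np.argmax(st[1:,4]); x,y,w,h=st[i,:4]
    sub=hsv[y:y+h,x:x+w]; cm=((sub[...,0]<35)|(sub[...,0]>170))&(sub[...,1]>100)&(sub[...,2]>100)
    v,u=np.nonzero(cm); P=ray(im,(x+u.mean(),y+v.mean()),.06)[0]
    return P,len(u),(x,y,w,h),c[i]
if __name__=="__main__":
    n=sys.argv[1]
    P0=collar(dict(np.load("top0.npz")))[0]
    s=brief();im=save("top",f"pics/t{n}.png");P,k,b,c=collar(im)
    print("travel",np.linalg.norm((P-P0)[:2]).round(4),k,b,"handle travel",round(float(-.1008-s["position"][1]),4))
    x,y,w,h=b; cv2.imwrite(f"pics/t{n}z.png",cv2.resize(im["pixels"][y-4:y+h+4,x-4:x+w+26,::-1],None,fx=10,fy=10,interpolation=cv2.INTER_CUBIC))
E
python3 tr.py 16
```

```text
13.92 [ 0.5667 -0.1614  0.0737] yaw err [ 0.0014 -0.0002 -0.0007] F [  5.55  -0.48 -11.63] w 0.2758 j [ 0.539  0.6   -0.51   1.793  0.379  0.846 -0.11 ]
travel 0.0593 35 (np.int32(340), np.int32(180), np.int32(23), np.int32(22)) handle travel 0.0606
```

View pics/t16z.png

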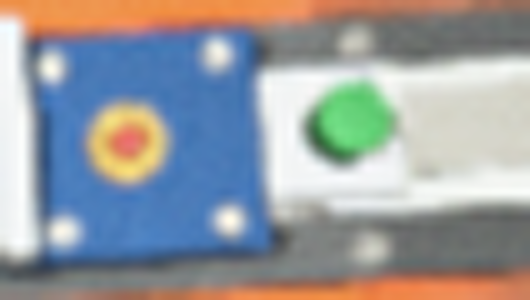

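Stage travel ~0.059, with the tail pin still showing red. Stepping on by feel.

Emit:
step_arm:
  rows:
    - [1, 0.0005, -0.002, 0, 0, 0, 0]
    - [1, 0.0005, -0.004, 0, 0, 0, 0]
    - [1, 0.0005, -0.006, 0, 0, 0, 0]
    - [1, 0.0005, -0.008, 0, 0, 0, 0]

```text
clock: 14.3
position: [0.567, -0.167, 0.0737]
ee_rot: [-0.033, 1.57, 0.033]
force: [2.8, 1.3, -6.2]
width: 0.271
```

Emit:
step_arm:
  rows:
    - [1, 0, -0.002, 0, 0, 0, 0]
    - [1, 0, -0.004, 0, 0, 0, 0]
    - [1, 0, -0.005, 0, 0, 0, 0]

```text
clock: 14.55
position: [0.5672, -0.1714, 0.0737]
ee_rot: [-0.033, 1.57, 0.032]
force: [3.0, 2.7, -4.1]
width: 0.274
```

Emit:
step_arm:
  rows:
    - [1, 0, -0.002, 0, 0, 0, 0]
    - [1, 0, -0.004, 0, 0, 0, 0]
    - [1, 0, -0.005, 0, 0, 0, 0]

```text
clock: 14.8
position: [0.5673, -0.1754, 0.0737]
ee_rot: [-0.033, 1.57, 0.032]
force: [3.4, 2.4, -4.1]
width: 0.274
```

```bash
python3 tr.py 17
```

```text
14.8 [ 0.5673 -0.1754  0.0737] yaw err [ 0.0011 -0.0003 -0.0002] F [ 3.44  2.38 -4.06] w 0.2736 j [ 0.56   0.606 -0.51   1.781  0.379  0.852 -0.085]
travel 0.0723 34 (np.int32(344), np.int32(179), np.int32(23), np.int32(23)) handle travel 0.0746
```

Emit:
step_arm:
  rows:
    - [1, 0, -0.002, 0, 0, 0, 0]
    - [1, 0, -0.004, 0, 0, 0, 0]
    - [1, 0, -0.004, 0, 0, 0, 0]

```text
clock: 15.1
position: [0.5675, -0.1788, 0.0737]
ee_rot: [-0.033, 1.57, 0.032]
force: [3.9, 0.2, -2.7]
width: 0.277
```

```bash
python3 tr.py 18
```

```text
15.1 [ 0.5675 -0.1788  0.0737] yaw err [ 0.0013 -0.0004 -0.0004] F [ 3.92  0.17 -2.74] w 0.2771 j [ 0.565  0.608 -0.509  1.779  0.379  0.853 -0.08 ]
travel 0.0759 37 (np.int32(346), np.int32(179), np.int32(23), np.int32(23)) handle travel 0.078
```

Emit:
step_arm:
  rows:
    - [1, 0, -0.002, 0, 0, 0, 0]
    - [1, 0, -0.004, 0, 0, 0, 0]
    - [1, 0, -0.004, 0, 0, 0, 0]

```text
clock: 15.4
position: [0.5676, -0.1819, 0.0736]
ee_rot: [-0.033, 1.57, 0.032]
force: [3.7, 0.8, -1.1]
width: 0.274
```

```bash
python3 tr.py 19
```

```text
15.4 [ 0.5676 -0.1819  0.0736] yaw err [ 0.0013 -0.0003 -0.0003] F [ 3.71  0.8  -1.08] w 0.2738 j [ 0.569  0.609 -0.509  1.776  0.379  0.855 -0.074]
travel 0.0793 36 (np.int32(347), np.int32(179), np.int32(23), np.int32(23)) handle travel 0.0811
```

Emit:
step_arm:
  rows:
    - [1, 0, -0.002, 0, 0, 0, 0]
    - [1, 0, -0.004, 0, 0, 0, 0]
    - [1, 0, -0.004, 0, 0, 0, 0]

```text
clock: 15.7
position: [0.5678, -0.1851, 0.0737]
ee_rot: [-0.033, 1.57, 0.032]
force: [4.1, 0.5, -1.2]
width: 0.274
```

```bash
python3 tr.py 20
```

```text
15.7 [ 0.5678 -0.1851  0.0737] yaw err [ 0.0012 -0.0004 -0.0003] F [ 4.13  0.55 -1.16] w 0.2741 j [ 0.574  0.611 -0.508  1.773  0.379  0.856 -0.068]
travel 0.0824 30 (np.int32(348), np.int32(179), np.int32(23), np.int32(23)) handle travel 0.0843
```

Emit:
step_arm:
  rows:
    - [1, 0, -0.002, 0, 0, 0, 0]
    - [1, 0, -0.004, 0, 0, 0, 0]
    - [1, 0, -0.004, 0, 0, 0, 0]

```text
clock: 16.0
position: [0.5679, -0.1882, 0.0737]
ee_rot: [-0.033, 1.57, 0.032]
force: [4.1, 0.4, 1.6]
width: 0.278
```

```bash
python3 tr.py 21
```

```text
16.0 [ 0.5679 -0.1882  0.0737] yaw err [ 0.0011 -0.0004 -0.0003] F [4.06 0.37 1.6 ] w 0.2777 j [ 0.578  0.612 -0.508  1.77   0.379  0.857 -0.063]
travel 0.0855 37 (np.int32(349), np.int32(179), np.int32(23), np.int32(23)) handle travel 0.0874
```

Emit:
step_arm:
  rows:
    - [1, 0, -0.002, 0, 0, 0, 0]
    - [1, 0, -0.004, 0, 0, 0, 0]
    - [1, 0, -0.004, 0, 0, 0, 0]

```text
clock: 16.3
position: [0.5681, -0.1915, 0.0736]
ee_rot: [-0.033, 1.57, 0.032]
force: [4.2, 0.6, 1.4]
width: 0.276
```

```bash
python3 tr.py 22
```

```text
16.3 [ 0.5681 -0.1915  0.0736] yaw err [ 0.0012 -0.0004 -0.0003] F [4.23 0.56 1.44] w 0.2763 j [ 0.583  0.614 -0.508  1.767  0.379  0.859 -0.057]
travel 0.0889 35 (np.int32(350), np.int32(179), np.int32(23), np.int32(22)) handle travel 0.0907
```

Emit:
step_arm:
  rows:
    - [1, 0, -0.002, 0, 0, 0, 0]
    - [1, 0, -0.004, 0, 0, 0, 0]
    - [1, 0, -0.004, 0, 0, 0, 0]

```text
clock: 16.6
position: [0.5682, -0.1946, 0.0736]
ee_rot: [-0.033, 1.57, 0.032]
force: [4.4, 1.5, 1.4]
width: 0.28
```

```bash
python3 tr.py 23
```

```text
16.6 [ 0.5682 -0.1946  0.0736] yaw err [ 0.0011 -0.0004 -0.0003] F [4.39 1.55 1.43] w 0.2803 j [ 0.587  0.615 -0.508  1.764  0.379  0.86  -0.052]
travel 0.0918 35 (np.int32(351), np.int32(179), np.int32(22), np.int32(22)) handle travel 0.0938
```

Emit:
step_arm:
  rows:
    - [1, 0, -0.002, 0, 0, 0, 0]
    - [1, 0, -0.004, 0, 0, 0, 0]
    - [1, 0, -0.004, 0, 0, 0, 0]

```text
clock: 16.9
position: [0.5683, -0.1977, 0.0736]
ee_rot: [-0.033, 1.57, 0.032]
force: [4.1, -0.1, 2.7]
width: 0.277
```

```bash
python3 tr.py 24
```

```text
16.9 [ 0.5683 -0.1977  0.0736] yaw err [ 0.001  -0.0004 -0.0002] F [ 4.11 -0.13  2.65] w 0.2773 j [ 0.592  0.617 -0.507  1.761  0.379  0.862 -0.046]
travel 0.095 37 (np.int32(353), np.int32(179), np.int32(21), np.int32(22)) handle travel 0.0969
```

Emit:
step_arm:
  rows:
    - [1, 0, -0.002, 0, 0, 0, 0]
    - [1, 0, -0.004, 0, 0, 0, 0]
    - [1, 0, -0.004, 0, 0, 0, 0]

```text
clock: 17.2
position: [0.5685, -0.2009, 0.0736]
ee_rot: [-0.033, 1.57, 0.032]
force: [5.9, 0.1, 1.9]
width: 0.276
```

```bash
python3 tr.py 25
```

```text
17.2 [ 0.5685 -0.2009  0.0736] yaw err [ 0.0011 -0.0004 -0.0002] F [5.9  0.11 1.89] w 0.2763 j [ 0.596  0.618 -0.507  1.758  0.379  0.863 -0.041]
travel 0.0981 37 (np.int32(354), np.int32(179), np.int32(22), np.int32(22)) handle travel 0.1001
```

View pics/t25z.png

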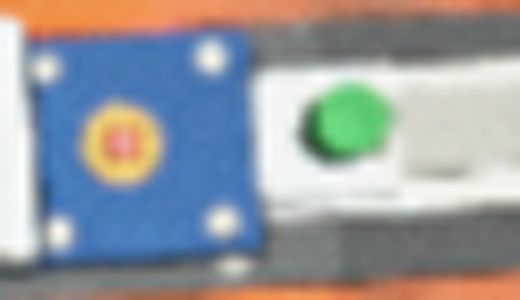

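Not seated yet; the tail pin is still out and the gap is constant. Continuing, with a slight sideways relief.

Emit:
step_arm:
  rows:
    - [1, 0, -0.002, 0.0003, 0, 0, 0]
    - [1, 0, -0.004, 0.0003, 0, 0, 0]
    - [1, 0, -0.004, 0.0003, 0, 0, 0]

```text
clock: 17.5
position: [0.5686, -0.2043, 0.0736]
ee_rot: [-0.033, 1.57, 0.032]
force: [3.6, 1.9, 2.7]
width: 0.274
```

```bash
python3 tr.py 26
```

```text
17.5 [ 0.5686 -0.2043  0.0736] yaw err [ 0.0013 -0.     -0.0004] F [3.6  1.9  2.71] w 0.2744 j [ 0.6    0.62  -0.506  1.755  0.38   0.865 -0.035]
travel 0.1021 37 (np.int32(355), np.int32(179), np.int32(22), np.int32(22)) handle travel 0.1035
```

Emit:
step_arm:
  rows:
    - [1, 0, -0.002, 0, 0, 0, 0]
    - [1, 0, -0.004, 0, 0, 0, 0]
    - [1, 0, -0.004, 0, 0, 0, 0]

```text
clock: 17.8
position: [0.5688, -0.2075, 0.0736]
ee_rot: [-0.033, 1.57, 0.032]
force: [3.2, 0.5, 4.6]
width: 0.275
```

```bash
python3 tr.py 27
```

```text
17.8 [ 0.5688 -0.2075  0.0736] yaw err [ 0.0012 -0.0001 -0.0004] F [3.24 0.52 4.58] w 0.2748 j [ 0.605  0.621 -0.506  1.752  0.38   0.867 -0.03 ]
travel 0.1046 34 (np.int32(356), np.int32(179), np.int32(22), np.int32(22)) handle travel 0.1067
```

Emit:
step_arm:
  rows:
    - [1, 0, -0.002, 0, 0, 0, 0]
    - [1, 0, -0.004, 0, 0, 0, 0]
    - [1, 0, -0.004, 0, 0, 0, 0]

```text
clock: 18.1
position: [0.5689, -0.2105, 0.0736]
ee_rot: [-0.033, 1.571, 0.032]
force: [3.2, 0.3, 6.5]
width: 0.273
```

```bash
python3 tr.py 28
```

```text
18.1 [ 0.5689 -0.2105  0.0736] yaw err [ 0.0011 -0.     -0.0002] F [3.2  0.31 6.54] w 0.2732 j [ 0.609  0.623 -0.506  1.749  0.38   0.869 -0.025]
travel 0.1081 36 (np.int32(357), np.int32(179), np.int32(23), np.int32(22)) handle travel 0.1097
```

Emit:
step_arm:
  rows:
    - [1, 0, -0.002, 0, 0, 0, 0]
    - [1, 0, -0.004, 0, 0, 0, 0]
    - [1, 0, -0.004, 0, 0, 0, 0]

```text
clock: 18.4
position: [0.5691, -0.2138, 0.0736]
ee_rot: [-0.033, 1.57, 0.032]
force: [4.1, 0.8, 4.9]
width: 0.274
```

```bash
python3 tr.py 29
```

```text
18.4 [ 0.5691 -0.2138  0.0736] yaw err [ 0.0011 -0.0001 -0.0002] F [4.1  0.81 4.85] w 0.2737 j [ 0.613  0.625 -0.506  1.745  0.38   0.87  -0.019]
travel 0.1115 37 (np.int32(358), np.int32(178), np.int32(22), np.int32(23)) handle travel 0.113
```

Emit:
step_arm:
  rows:
    - [1, 0, -0.002, 0, 0, 0, 0]
    - [1, 0, -0.004, 0, 0, 0, 0]
    - [1, 0, -0.004, 0, 0, 0, 0]

```text
clock: 18.7
position: [0.5692, -0.2169, 0.0736]
ee_rot: [-0.033, 1.57, 0.032]
force: [3.6, 0.5, 5.6]
width: 0.273
```

```bash
python3 tr.py 30
```

```text
18.7 [ 0.5692 -0.2169  0.0736] yaw err [ 0.0011 -0.0001 -0.0003] F [3.65 0.51 5.6 ] w 0.2727 j [ 0.618  0.626 -0.505  1.742  0.38   0.872 -0.014]
travel 0.1141 34 (np.int32(359), np.int32(178), np.int32(23), np.int32(23)) handle travel 0.1161
```

Emit:
step_arm:
  rows:
    - [1, 0, -0.002, 0, 0, 0, 0]
    - [1, 0, -0.004, 0, 0, 0, 0]
    - [1, 0, -0.004, 0, 0, 0, 0]

```text
clock: 19.0
position: [0.5694, -0.2202, 0.0736]
ee_rot: [-0.033, 1.57, 0.032]
force: [3.9, 0.9, 4.9]
width: 0.274
```

```bash
python3 tr.py 31
```

```text
19.0 [ 0.5694 -0.2202  0.0736] yaw err [ 0.0011 -0.0002 -0.0003] F [3.93 0.9  4.94] w 0.2741 j [ 0.622  0.628 -0.505  1.739  0.38   0.873 -0.008]
travel 0.118 32 (np.int32(361), np.int32(178), np.int32(22), np.int32(23)) handle travel 0.1194
```

View pics/t31z.png

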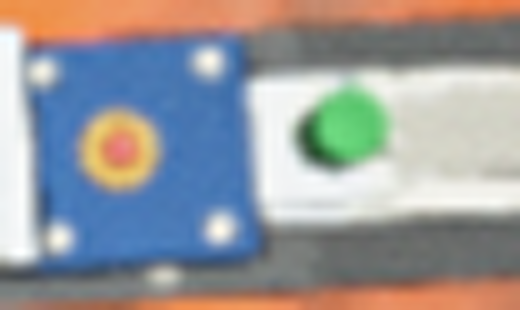

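Emit:
step_arm:
  rows:
    - [1, 0, -0.002, 0, 0, 0, 0]
    - [1, 0, -0.004, 0, 0, 0, 0]
    - [1, 0, -0.004, 0, 0, 0, 0]

```text
clock: 19.3
position: [0.5695, -0.2238, 0.0736]
ee_rot: [-0.033, 1.57, 0.032]
force: [4.4, -1.0, 5.3]
width: 0.277
```

```bash
python3 tr.py 32
```

```text
19.3 [ 0.5695 -0.2238  0.0736] yaw err [ 0.0014 -0.0003 -0.0007] F [ 4.36 -0.98  5.35] w 0.2765 j [ 0.626  0.629 -0.504  1.735  0.38   0.875 -0.003]
travel 0.1255 37 (np.int32(363), np.int32(178), np.int32(22), np.int32(23)) handle travel 0.123
```

Emit:
step_arm:
  rows:
    - [1, 0, -0.002, 0, 0, 0, 0]
    - [1, 0, -0.004, 0, 0, 0, 0]
    - [1, 0, -0.004, 0, 0, 0, 0]

```text
clock: 19.6
position: [0.5697, -0.2265, 0.0736]
ee_rot: [-0.033, 1.57, 0.032]
force: [3.4, -0.4, 5.3]
width: 0.277
```

```bash
python3 tr.py 33
```

```text
19.6 [ 0.5697 -0.2265  0.0736] yaw err [ 0.0011 -0.0002 -0.0002] F [ 3.39 -0.41  5.34] w 0.277 j [ 0.63   0.631 -0.504  1.732  0.38   0.877  0.002]
travel 0.1257 36 (np.int32(363), np.int32(178), np.int32(22), np.int32(23)) handle travel 0.1257
```

Click: the stage jumped ahead to 0.1255 and stayed there while the handle moved 2.7 mm within its play. I hold here and verify.

Emit:
step_arm:
  rows:
    - [1, 0, 0, 0, 0, 0, 0]
    - [1, 0, 0, 0, 0, 0, 0]
    - [1, 0, 0, 0, 0, 0, 0]
    - [1, 0, 0, 0, 0, 0, 0]
    - [1, 0, 0, 0, 0, 0, 0]
    - [1, 0, 0, 0, 0, 0, 0]

```text
clock: 20.15
position: [0.5696, -0.2265, 0.0736]
ee_rot: [-0.033, 1.57, 0.032]
force: [4.0, 0.4, 5.4]
width: 0.277
```

```bash
python3 tr.py 34; python3 - <<'E'
from h import *
sd=save("side","pics/s34.png")
cv2.imwrite("pics/s34z.png",cv2.resize(sd["pixels"][120:240,260:400,::-1],None,fx=5,fy=5,interpolation=cv2.INTER_CUBIC))
save("wrist","pics/w34.png")
E
```

```text
20.15 [ 0.5696 -0.2265  0.0736] yaw err [ 0.0011 -0.0002 -0.0003] F [4.02 0.42 5.39] w 0.2767 j [ 0.63   0.631 -0.504  1.732  0.38   0.877  0.002]
travel 0.1257 37 (np.int32(363), np.int32(178), np.int32(22), np.int32(23)) handle travel 0.1257
```

View pics/t34z.png

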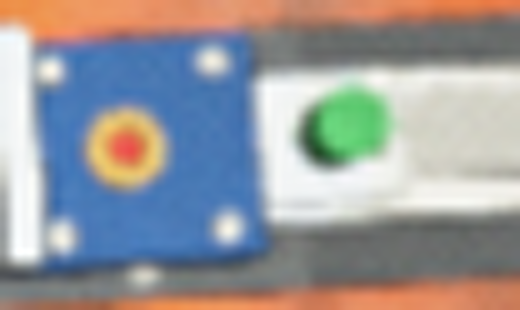

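View pics/s34z.png

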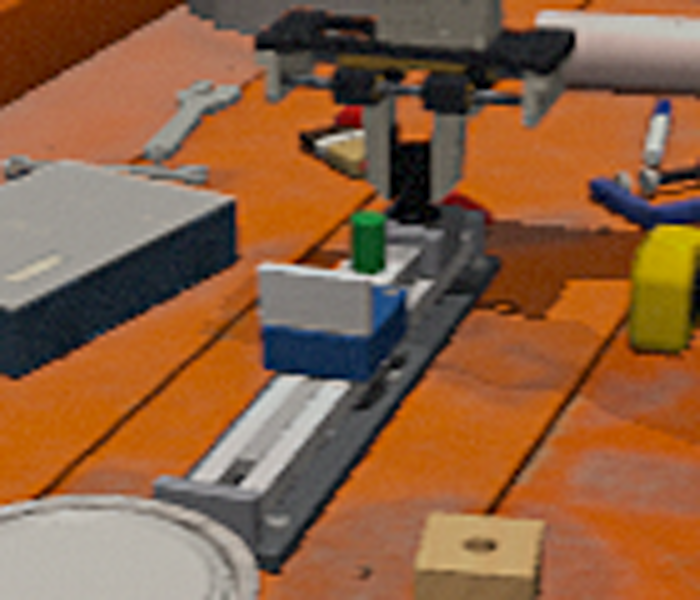

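View pics/w34.png

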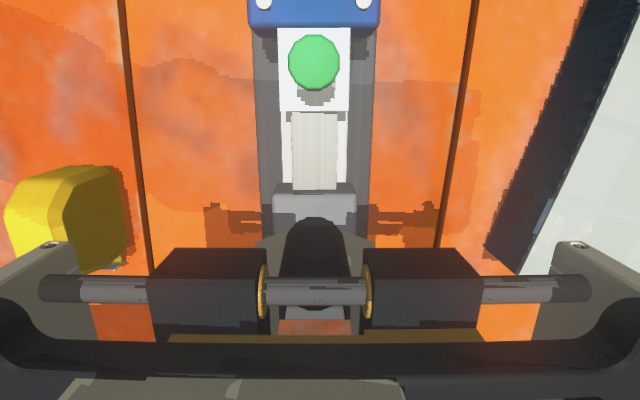

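The tail pin now shows flat and evenly red inside its collar (at (127,147) in the top zoom). The pin head sits upright on the fork in the side view, and the fingers hold the post. Handing in.

```bash
python3 -c "
from cell import arm
print(arm.sign_off())"
```

```text
the job is handed in; nothing more can be done
None
```

I seated the green pin through the fork and lug, drew the coupled handle and stage by the post until the stage clicked into the notch, and signed off at about 20 s, still gripping. The hand-in reports no verdict, so the points below are my own last checks.

- **Pin:** it landed with about 11 N upward force at TCP height 66.8 mm, where 67 mm was expected. In the last side and top pictures it stands upright with its head on the fork, and the arm is not touching it.
- **Notch:** at about 0.1257 m travel (top camera) the stage jumped ahead of the handle by about 2.5 mm. It then stayed put while the handle moved 2.7 mm within its play. The red tail pin looks level with its collar, and the stage did not move during the final half second. I could not read the detent depth directly; it rests on the jump and the look of the tail pin.
- **Grip:** the fingers are on the post at 25.5 mm opening with 40 N set. Residual tool force is about 4 N sideways, 0.4 N along the rail and 5 N vertical.
- **Bystanders:** I never touched the tape measure or the tin, but I did not re-measure their positions at the end.
- **Disagreement:** the wrist and top cameras differed by a constant 4 mm or so in y. I worked around it by measuring the pin against the hole in the same wrist pictures. The pin still needed about a 2 mm shift in y by feel during insertion.

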